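Sort the finished forgings into the smith's carrying tray

TASK

Gather the finished forgings into the carrying tray: both S-hooks in the wide pan, the closed ring in the round dish and the folded strap lengthwise in the narrow trough, each lying right down on the floor of its pan (the hooks may rest on one another). The two S-hooks are hooked into each other, so lift them apart and carry them over one at a time. Leave the unfinished pieces, the hook with only one bend, the open ring and the opened-out strap, where they lie.

Things in the scene. Friction and masses are not known exactly. Their poses are not given: they have to be found in the camera images.
- hook_a: Dark forged steel, loose. Finished S-hook, 9 mm round bar, flat: 64 mm straight shank along x; half-circle bend (13.5 mm radius) at each end, the +x one curling to +y, the -x one to -y. 100 x 63 x 9 mm, 0.07 kg. Origin: mid-shank, underside. Its +x bend is hooked, flat and uncrossed with 4 mm air, in hook_b's -x bend: a straight lift frees it. Most finger room on its shank's -x half.
- hook_b: Dark forged steel, loose. Finished S-hook, 9 mm round bar, flat: 64 mm straight shank along x; half-circle bend (13.5 mm radius) at each end, the +x one curling to +y, the -x one to -y. 100 x 63 x 9 mm, 0.07 kg. Origin: mid-shank, underside. Mid-shank starts 64 mm to +x, 40 mm to +y of hook_a's, parallel. Most finger room on its shank's +x half.
- ring: Dark forged steel, loose. Finished closed ring of 9 mm round bar lying flat: 51 mm outside, 33 mm inside diameter, 9 mm tall, 0.065 kg. Origin at its centre, underside; z up. Can be taken across its outside in any direction.
- strap: Dark forged steel, loose. Finished strap standing on edge: 18 x 4 mm flat bar folded like a hairpin, 100 mm long along x, 18 mm tall, 0.12 kg. Two legs side by side, 16 mm over both, from x = -50 to +20 mm; then the rounded eye, 24 mm wide. Origin mid-length between the legs, underside; centre of mass within 5 mm of it.
- half_hook: Dark forged steel, loose. Unfinished hook, does not belong: bar of the S-hooks with one bend only (at +x, curling to +y), the other end straight. 112 mm long, 36 mm wide, 9 mm tall. Origin at the middle of its outline, underside.
- open_ring: Dark forged steel, loose. Unfinished ring, does not belong: sized like the ring but still a C with a gap of about 20 mm towards its own x. Origin at its centre, underside.
- open_strap: Dark forged steel, loose. Unfinished strap, does not belong: same flat bar on edge, still an open V, one leg splayed out by about 30 degrees; 95 mm long, 60 mm wide, 18 mm tall. Origin at the middle of its outline, underside.
- wide_pan: Wide rectangular pan, bare sheet steel, 136 mm long, 120 mm wide outside, walls and floor 3 mm, rim 25 mm above underside. Fixed in the tray. x length, y width; origin: centre of underside, 3 mm above bench. Pan, dish and trough stand in a row along y in any order, 122 mm apart, in one dark steel carrying tray (152 x 380 mm, edge 18 mm high) on the left of the bench.
- round_dish: Round dish, bare sheet steel, 117 mm across the rim, 110 mm across the foot, wall and floor 3 mm, rim 22 mm above underside. Fixed in the tray. x length, y width; origin: centre of underside, 3 mm above bench.
- trough: Narrow rectangular trough, bare sheet steel, 140 mm long, 70 mm wide outside, walls and floor 3 mm, rim 25 mm above underside. Fixed in the tray. x length, y width; origin: centre of underside, 3 mm above bench.

How it is judged:
By the outcome, as a careful person would: the job done as asked, in the order asked, and still so for the second after the job is handed in, with the robot touching nothing.
It also fails if it takes over 128 s, if anything falls off the work surface, if the arm or the gripper's body presses on something with over 40 N, if the wrist force passes 120 N, or if a joint passes its speed limit or range.

ROBOT

A 6-joint arm with a two-finger parallel gripper is mounted at the origin on the work surface. World frame = base frame: x ahead of the robot, y to its left, z up, the work surface at z = 0. Lengths are in mm, angles in rad, forces in N, time in s.
With the tool pointing down it reaches from about 300 to 775 mm from the base axis. Payload 14.6 kg.
Tool frame: the origin (TCP) lies midway between the tips of the shut fingers; the grasp point (between the pads) lies behind it (manip.grip_depth is the z of the grasp point in the tool frame, in mm); z points along the fingers, y is the line along which they close (so a half turn about z gives the same grasp; the last joint's range is limited). The gripper opens to 94 mm and grips with 3 to 60 N. Pads are 16 mm wide; open, the fingers measure 119 mm over their backs; the gripper's body (75 mm by 177 mm) begins 78 mm behind the grasp point.
Start: joints at [-1.33, 0.3, 1.521, -0, 1.321, -0.067], TCP at [166.622, -524.143, 205.446] pointing down, gripper open.
Joint ranges: [-3.03, 3.03], [-0.79, 2.21], [0.23, 2.52], [-1.04, 4.18], [0, 3.07], [-2.55, 2.55]. Speed limits (rad/s): [2.22, 2.22, 2.57, 3.14, 3.14, 3.14].

INTERFACE

Orientations are given as [roll, pitch, yaw] about the fixed x, y, z axes, in that order (R = Rz(yaw) Ry(pitch) Rx(roll)).
In Python, from cell import manip gives the robot as it stands.
- The arm moves only by the shell command python3 nudge.py 'ROWS' [OPENING] [FORCE]. ROWS is a JSON object whose key "increments" holds a list of rows, 1 to 5 of them, each of 6 numbers: dx, dy, dz in units of 100 mm, then a rotation vector rx, ry, rz in rad; each row is the pose to reach, as a shift and turn from the pose commanded when the command began, along the tool's axes at that moment; what a row does not reach only later rows make up. A row lasts 1/10 s, in which the tool goes at most 50 mm and 0.15 rad, less where a joint would pass 70% of its speed; a pose out of reach is approached as far as the arm can. OPENING is the finger opening in mm, set as the command begins (- or left out keeps the last). The fingers move at their own pace and stop on an object; FORCE is the grip in N (left out, the last holds). Time passes only in rows, so rows that do not move let the fingers close. It prints the time, the measured TCP pose, the force, the opening and the grip force at its end. Input that does not fit is refused with a message, and nothing moves.
- manip.read_state(): the state, without advancing time (a new reading comes with each control period).
- manip.camera(name): name is "scene" or "top" or "wrist"; returns (picture, depth): 400x640x3 uint8, red, green, blue; 400x640 float32, mm along the optical axis (not along the pixel's ray), 0 where there is no reading.
- manip.camera_info(name): a dict with "K" (3x3 intrinsics, pixels), "dist" ([k1, k2, p1, p2, k3] as OpenCV has them; the pictures are not rectified), "rvec" (rotation vector, rad) and "tvec" (3), from world to camera coordinates, as OpenCV has them; the wrist camera has in their place "mount" (4x4, takes a point from camera to tool coordinates, whose origin is the TCP and whose axes are the flange's). Camera axes: x right, y down, z forward; pixel columns grow to the right and rows downward; lengths in mm; the calibration is good to about 2 mm. A picture is of the moment at which its call begins: read the wrist's pose just before it. camera_info takes no time and is no camera call.
- manip.sign_off(): hands the job in; it is judged then, once.
The state is a dict: "clock": time; "joints": joint angles; "qd": joint speeds; "effort": joint torques, N m; "eef_pos": TCP position; "eef_rot": TCP orientation; "wrist_force": force on the tool from outside, world axes, zero at the start; "moment": the same for the moment, N m; "finger_gap": finger opening in mm; "finger_force": force on a finger pad.
Only numpy, scipy, OpenCV 4.12 (cv2) and the standard library are available. Lean on these libraries where they do the work, as an engineer would, in place of code of your own. Each camera call takes 0.05 s, during which the arm holds its last target. There are 200 camera calls.

## Working session

There is one attempt and no reset: what is moved stays moved. The work goes in short steps, Python scripts to look and compute and a shell command to move; the robot and the scene stay as the last step left them, time stands still between calls to the robot, and variables do not carry over. Pictures are saved under pics/ and viewed, at most 14 in all, crops included, and the job is handed in when it is done.

```bash
ls; mkdir -p pics; python3 - <<'E'
from cell import manip
import cv2
print(manip.grip_depth); print(manip.read_state())
for n in("top","scene"):
    p,d=manip.camera(n); cv2.imwrite(f"pics/{n}0.png",p[:,:,::-1]); print(manip.camera_info(n))
print(manip.camera_info("wrist"))
E
```

```text
cell.py
nudge.py
pics
-18.8
{'clock': 0.0, 'joints': array([-1.32961181e+00,  3.00487072e-01,  1.52156218e+00, -2.77930382e-05,
        1.32068541e+00, -6.66022334e-02]), 'qd': array([ 5.80614195e-04,  6.42798172e-04,  3.51915343e-06, -1.58947212e-03,
       -3.95187767e-04, -1.09319848e-03]), 'effort': array([ 3.29821614e-04, -5.31805229e+01, -3.52730477e+01,  7.07738986e-02,
        2.43594573e-02, -9.89643763e-05]), 'eef_pos': array([ 166.5513183 , -523.91171946,  204.88556054]), 'eef_rot': array([-3.14045138e+00, -4.91435141e-05,  3.07793618e-01]), 'wrist_force': array([-0.65335332,  1.25445939,  0.23716102]), 'moment': array([-0.04624806, -0.01279739,  0.00555507]), 'finger_force': 0.0, 'finger_gap': 94.06392157057901}
{'K': array([[489.31791966,   0.        , 319.94610785],
       [  0.        , 489.31791966, 187.1868837 ],
       [  0.        ,   0.        ,   1.        ]]), 'dist': array([-0.00742473,  0.        ,  0.        ,  0.        ,  0.        ]), 'rvec': array([ 2.14470902, -2.15789254,  0.09692892]), 'tvec'
[... 310 characters left out ...]
ay([ 2.20130248,  1.23116675, -0.41569923]), 'tvec': array([-273.97175697, -321.08120178, 1715.57531394])}
{'K': array([[321.50040114,   0.        , 320.43354336],
       [  0.        , 321.50040114, 201.35954117],
       [  0.        ,   0.        ,   1.        ]]), 'dist': array([-0.05626983,  0.        ,  0.        ,  0.        ,  0.        ]), 'mount': array([[-4.12434202e-04, -9.69621204e-01, -2.44611018e-01,
         7.06790889e+01],
       [ 9.99999876e-01, -3.32070845e-04, -3.69775732e-04,
        -7.38760731e-02],
       [ 2.77314203e-04, -2.44611141e-01,  9.69621221e-01,
        -1.79130819e+02],
       [ 0.00000000e+00,  0.00000000e+00,  0.00000000e+00,
         1.00000000e+00]])}
```
View pics/top0.png

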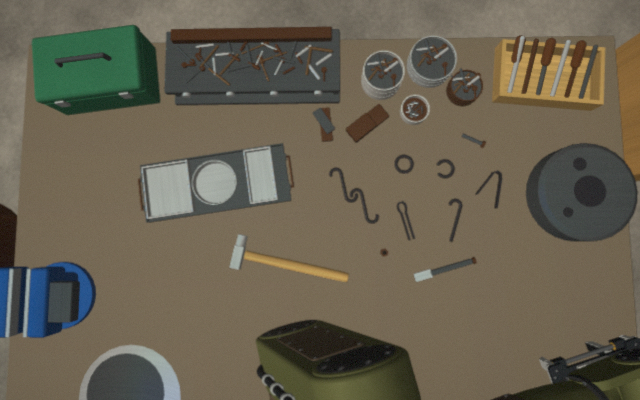

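```bash
cat > h.py <<'E'
import numpy as np,cv2
from cell import manip
from scipy.spatial.transform import Rotation as R
def cam(n):
    i=manip.camera_info(n)
    if n!="wrist":
        M=cv2.Rodrigues(i["rvec"])[0]; return i,M.T,-M.T@i["tvec"]
    s=manip.read_state(); T=R.from_euler('xyz',s["eef_rot"]).as_matrix(); m=i["mount"]
    return i,T@m[:3,:3],T@m[:3,3]+s["eef_pos"]
def ray(c,uv,z):
    """pixels -> world points on plane z"""
    i,A,o=c
    u=cv2.undistortPoints(np.float32(uv).reshape(-1,1,2),i["K"],i["dist"]).reshape(-1,2)
    d=np.c_[u,np.ones(len(u))]@A.T
    return o+d*((z-o[2])/d[:,2])[:,None]
def togo(x,y,z,yaw):
    """shift in tool axes + turn about tool z to reach TCP pose (tool down, yaw)"""
    s=manip.read_state(); T=R.from_euler('xyz',s["eef_rot"])
    G=R.from_euler('xyz',[np.pi,0,yaw])
    print("shift",(T.inv().apply(np.array([x,y,z])-s["eef_pos"])).round(1),"rot",(T.inv()*G).as_rotvec().round(3),"t",round(s["clock"],2),"j6",s["joints"][5].round(2))
E
python3 - <<'E'
from h import *
c=cam("top"); im=cv2.imread("pics/top0.png"); g=cv2.cvtColor(im,cv2.COLOR_BGR2GRAY)
print(c[2]); print(ray(c,[[0,0],[639,0],[0,399],[639,399]],0).round())
m=(g<75).astype(np.uint8)
n,l,st,ce=cv2.connectedComponentsWithStats(m)
for k in range(1,n):
    if st[k,4]>60: print(st[k],ray(c,[ce[k]],5).round())
E
```

```text
[ 396.75240758  -39.43088142 1273.46906506]
[[1077.  884.    0.]
 [1046. -876.    0.]
 [   6.  808.    0.]
 [  10. -795.    0.]]
[  38   25  122   90 2945] [[822. 532.   5.]]
[  165    27   175    78 11699] [[875. 174.   5.]]
[512  36   8  26  91] [[ 910. -533.    5.]]
[412  38  42  40 942] [[ 887. -314.    5.]]
[522  39  17  54 237] [[ 868. -571.    5.]]
[538  38  18  56 344] [[ 886. -616.    5.]]
[565  40  21  57 389] [[ 871. -691.    5.]]
[579  45  19  53 211] [[ 852. -724.    5.]]
[ 55  52  57  16 364] [[902. 641.   5.]]
[366  54  35  34 590] [[ 855. -181.    5.]]
[446  69  37  38 821] [[ 802. -393.    5.]]
[403  98  23  22 280] [[ 750. -263.    5.]]
[346 104  43  39 755] [[ 713. -134.    5.]]
[317 108  17  34 277] [[708. -26.   5.]]
[ 526  143  114   99 8289] [[ 523. -688.    5.]]
[271 144  13  10  61] [[649. 101.   5.]]
[187 150  55  27 168] [[624. 283.   5.]]
[395 155  19  19 158] [[ 603. -229.    5.]]
[284 156  10  32  70] [[585.  70.   5.]]
[437 159  18  19 138] [[ 590. -339.    5.]]
[275 168  13  23  61] [[566.  91.   5.]]
[329 168  29  35 174] [[548. -71.   5.]]
[476 171  26  37 208] [[ 541. -459.    5.]]
[350 188  29  36 182] [[ 494. -123.    5.]]
[449 199  13  43 170] [[ 464. -358.    5.]]
[397 201  18  39 175] [[ 456. -230.    5.]]
[   0  204   28  133 2215] [[324. 799.   5.]]
[432 257  44  17 206] [[ 340. -351.    5.]]
[  28  262   68   76 3289] [[257. 672.   5.]]
[ 257  320  164   80 7256] [[114. -63.   5.]]
[ 491  336  149   64 4669] [[  70. -674.    5.]]
[  87  354   76   46 2692] [[ 55. 487.   5.]]
[257 364  11  14  91] [[ 79. 141.   5.]]
[265 377  12  11  71] [[ 53. 121.   5.]]
[273 385  16  14 108] [[29. 96.  5.]]
```

The top view shows the linked S-hooks at about (342,185) and (364,205), the closed ring at (404,163) and the folded strap at (404,222) with its eye up. The unfinished pieces lie to the right: C at (445,168), half hook at (455,220), V at (490,187). The tray has the wide pan at (166,190), the dish at (215,182) and the trough at (261,175). Next I move the wrist camera over the parts.

```bash
python3 - <<'E'
from h import *
togo(520,-165,205,0)
E
```

```text
shift [ 4.456e+02 -2.350e+02  2.000e-01] rot [-0.001  0.     0.308] t 0.1 j6 -0.07
```

Units first: shifts go in units of 100 mm. So 200 mm is 2, 160 mm is 1.6.

```bash
python3 nudge.py '{"increments": [[0.4,-0.2,0,0,0,0],[0.8,-0.42,0,0,0,0],[1.2,-0.63,0,0,0,0],[1.6,-0.85,0,0,0,0],[2,-1.06,0,0,0,0]]}'; python3 nudge.py '{"increments": [[0.45,-0.24,0,0,0,0],[0.9,-0.48,0,0,0,0],[1.35,-0.72,0,0,0,0],[1.8,-0.96,0,0,0,0],[2.2,-1.16,0,0,0,0]]}'; python3 nudge.py '{"increments": [[0.25,-0.13,0,0,0,0.1],[0.25,-0.13,0,0,0,0.2],[0.25,-0.13,0,0,0,0.308],[0.25,-0.13,0,0,0,0.308],[0.25,-0.13,0,0,0,0.308]]}'
python3 - <<'E'
from h import *
s=manip.read_state();print(s["eef_pos"],s["eef_rot"],s["qd"].max())
p,d=manip.camera("wrist"); cv2.imwrite("pics/w1.png",p[:,:,::-1]); np.save("pics/w1.npy",np.r_[s["eef_pos"],s["eef_rot"]])
E
```

```text
clock: 0.6
eef_pos: [326.0, -360.9, 205.3]
eef_rot: [-3.141, 0.0, 0.308]
wrist_force: [1.0, -1.4, 0.4]
finger_gap: 94.2
finger_force: 0.0
clock: 1.1
eef_pos: [500.7, -183.4, 205.4]
eef_rot: [-3.141, 0.0, 0.308]
wrist_force: [0.0, -0.6, -0.1]
finger_gap: 93.9
finger_force: 0.0
clock: 1.6
eef_pos: [519.4, -165.4, 205.3]
eef_rot: [-3.141, 0.0, 0.003]
wrist_force: [0.3, -1.0, -0.9]
finger_gap: 94.0
finger_force: 0.0
[ 519.38768131 -165.41540648  205.26506815] [-3.14142791e+00  3.25384537e-04  2.81211967e-03] -0.0006264113761685191
```

View pics/w1.png

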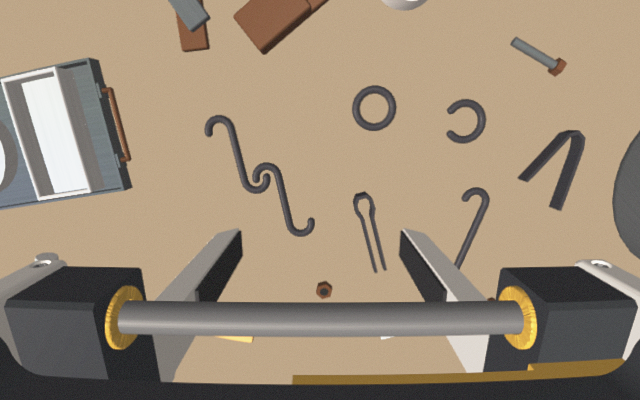

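The wrist view shows the hook pair clearly: upper hook centred near (235,155), lower near (283,200). The closed ring is at (374,108) and the strap at (369,232) with its eye at the top; the other pieces are to the right. Now I measure.

```bash
cat >> h.py <<'E'
def pca(P):
    c=P.mean(0); u,s,v=np.linalg.svd(P-c,full_matrices=False); a=v[0]
    a=a if a[0]>0 else -a
    return c,np.arctan2(a[1],a[0])
def parts(im,c,z,thr=100,amin=150,box=None):
    g=cv2.cvtColor(im,cv2.COLOR_BGR2GRAY); m=(g<thr).astype(np.uint8)
    if box: k=np.zeros_like(m); x0,y0,x1,y1=box; k[y0:y1,x0:x1]=1; m*=k
    n,l,st,ce=cv2.connectedComponentsWithStats(m,connectivity=4); out=[]
    for k in range(1,n):
        if st[k,4]<amin: continue
        uv=np.argwhere(l==k)[:,::-1]; P=ray(c,uv,z)[:,:2]; out.append(P)
        q=P.mean(0); near=P[np.hypot(*(P-q).T)<22]
        (rc,(w,h),_)=cv2.minAreaRect(P.astype(np.float32))
        print(st[k],"cen",q.round(1),"rect",np.round(rc,1),round(w),round(h),"yaw",pca(P)[1].round(3),"near",pca(near)[1].round(3) if len(near)>9 else "")
    return out
E
python3 - <<'E'
from h import *
im=cv2.imread("pics/w1.png"); c=cam("wrist")
print("z4.5"); parts(im,c,4.5,box=(190,75,520,275))
print("z18");parts(im,c,18,box=(345,185,395,275))
print("top");parts(cv2.imread("pics/top0.png"),cam("top"),4.5,75,50,box=(322,150,420,245))
E
```

```text
z4.5
[352  86  44  45 817] cen [ 604.3 -226.1] rect [ 604.  -226.3] 49 49 yaw 0.054 near 0.086
[447  99  39  44 668] cen [ 591.5 -336.1] rect [ 591.1 -334.6] 49 45 yaw 0.107 near 0.188
[205 115  65  79 793] cen [552.5 -66.5] rect [550.7 -67.4] 104 34 yaw 0.529 near 0.198
[253 163  62  73 776] cen [ 496.8 -120. ] rect [ 495.8 -120.5] 104 34 yaw 0.51 near 0.162
[454 187  35  82 679] cen [ 470.  -356.4] rect [ 458.7 -356.1] 34 108 yaw -0.123 near -0.312
[353 192  33  80 590] cen [ 461.8 -225.8] rect [ 454. -229.] 107 24 yaw 0.28 near 0.249
[206 231  37  44 796] cen [419.4 -47. ] rect [418.5 -49.6] 27 77 yaw -0.603 near -0.584
[399 231  36  44 736] cen [ 419.4 -283.6] rect [ 419.5 -281. ] 76 26 yaw 0.606 near 0.598
z18
[353 192  33  80 590] cen [ 466.4 -223.7] rect [ 458.8 -226.7] 104 23 yaw 0.28 near 0.26
top
[395 155  19  19 158] cen [ 602.8 -228.9] rect [ 601.7 -229.4] 47 48 yaw 0.009 near 1.547
[329 168  29  35 174] cen [547.7 -70.8] rect [548.6 -69.3] 103 33 yaw 0.508 near 0.203
[350 188  29  36 182] cen [ 494.1 -123.2] rect [ 494.1 -123.1] 102 33 yaw 0.513 near 0.195
[397 201  18  39 175] cen [ 455.7 -229.7] rect [ 455.  -228.4] 100 25 yaw 0.267 near 0.307
```

In the tool's units: -220 mm is -2.2, -180 mm is -1.8.

```bash
python3 nudge.py '{"increments": [[0,-0.45,0,0,0,0],[0,-0.9,0,0,0,0],[0,-1.35,0,0,0,0],[0,-1.8,0,0,0,0],[0,-2.2,0,0,0,0]]}'; python3 nudge.py '{"increments": [[0,-0.45,0,0,0,0],[0,-0.9,0,0,0,0],[0,-1.35,0,0,0,0],[0,-1.8,0,0,0,0],[0,-1.9,0,0,0,0]]}';python3 nudge.py '{"increments": [[0,-0.1,0,0,0,0],[0,-0.1,0,0,0,0]]}'
python3 - <<'E'
from h import *
s=manip.read_state();print(s["eef_pos"],s["eef_rot"],abs(s["qd"]).max())
p,d=manip.camera("wrist"); cv2.imwrite("pics/w2.png",p[:,:,::-1]); np.save("pics/w2d.npy",d)
E
```

```text
clock: 2.15
eef_pos: [519.2, 56.4, 205.6]
eef_rot: [-3.141, -0.0, 0.002]
wrist_force: [0.7, -0.9, -0.6]
finger_gap: 94.2
finger_force: 0.0
clock: 2.65
eef_pos: [519.0, 248.1, 205.2]
eef_rot: [-3.141, 0.0, 0.005]
wrist_force: [0.2, -0.9, 0.1]
finger_gap: 93.8
finger_force: 0.0
clock: 2.85
eef_pos: [519.6, 254.7, 205.3]
eef_rot: [3.141, 0.0, 0.001]
wrist_force: [0.7, -0.9, -0.0]
finger_gap: 93.8
finger_force: 0.0
[519.62246209 254.65933568 205.31790188] [3.14148038e+00 2.32731808e-04 8.88847442e-04] 0.03090223178898884
```

View pics/w2.png

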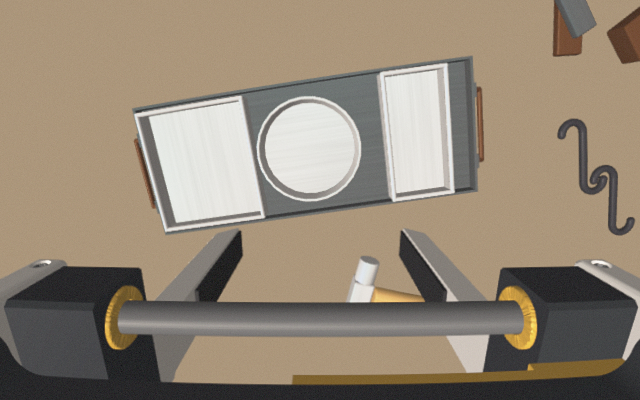

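The view shows the wide pan with outer corners near (137,115), (242,98), (264,217) and (166,231). The dish is at (310,148), and the trough has corners near (380,72), (446,65), (453,192) and (391,200).

```bash
python3 - <<'E'
from h import *
im=cv2.imread("pics/w2.png"); c=cam("wrist"); g=cv2.cvtColor(im,cv2.COLOR_BGR2GRAY); hsv=cv2.cvtColor(im,cv2.COLOR_BGR2HSV)
m=((g>150)&(hsv[:,:,1]<40)).astype(np.uint8); m[235:]=0
m=cv2.morphologyEx(m,cv2.MORPH_CLOSE,np.ones((5,5)))
cs,_=cv2.findContours(m,cv2.RETR_EXTERNAL,cv2.CHAIN_APPROX_NONE)
for k in cs:
    if cv2.contourArea(k)<2000: continue
    P=ray(c,k.reshape(-1,2),28)[:,:2].astype(np.float32); r=cv2.minAreaRect(P)
    print(cv2.boundingRect(k),"rect",np.round(r[0],1),np.round(r[1],1),np.deg2rad(r[2]).round(3),"circ",np.round(cv2.minEnclosingCircle(P)[0],1),cv2.minEnclosingCircle(P)[1])
    print(cv2.boxPoints(r).round().tolist())
# floors by top cam, same
c=cam("top"); im=cv2.imread("pics/top0.png");g=cv2.cvtColor(im,cv2.COLOR_BGR2GRAY)
m=(g>140).astype(np.uint8); m[:,:130]=0;m[:140]=0;m[225:]=0;m[:,290:]=0
m=cv2.morphologyEx(m,cv2.MORPH_CLOSE,np.ones((3,3)))
for k in cv2.findContours(m,cv2.RETR_EXTERNAL,cv2.CHAIN_APPROX_NONE)[0]:
    if cv2.contourArea(k)<500: continue
    P=ray(c,k.reshape(-1,2),28)[:,:2].astype(np.float32); r=cv2.minAreaRect(P)
    print("top",np.round(r[0],1),np.round(r[1],1),np.deg2rad(r[2]).round(3))
print(cam("wrist")[2])
E
```

```text
(134, 96, 227, 136) rect [549.  329.9] [138.5 242. ] 0.144 circ [547.5 338.8] 130.11883544921875
[[463.0, 440.0], [498.0, 200.0], [635.0, 220.0], [600.0, 460.0]]
(377, 63, 78, 139) rect [575.5 148.2] [142.2  75.8] 0.144 circ [575.7 146.5] 78.79499816894531
[[500.0, 176.0], [511.0, 100.0], [651.0, 121.0], [640.0, 196.0]]
top [553.4 258.2] [102.3 102.3] 0.472
top [538.  386.2] [136. 118.] 0.146
top [573.3 145.4] [140.2  69.2] 0.142
[590.41902115 254.0432395  384.52694456]
```

```bash
python3 nudge.py '{"increments": [[-0.04,0.45,0,0,0,0],[-0.09,0.9,0,0,0,0],[-0.13,1.35,0,0,0,0],[-0.18,1.8,0,0,0,0],[-0.21,2.25,0,0,0,0]]}' 30 20; python3 nudge.py '{"increments": [[-0.05,0.45,0.1,0,0,0],[-0.09,0.9,0.3,0,0,0],[-0.13,1.3,0.6,0,0,-0.07],[-0.15,1.53,0.9,0,0,-0.14],[-0.15,1.54,1.2,0,0,-0.2]]}';python3 nudge.py '{"increments": [[0,0,0,0,0,0],[0,0,0,0,0,0]]}'
python3 - <<'E'
from h import *
togo(483.7,-124,85,0.2)
c=cam("wrist");p,d=manip.camera("wrist"); cv2.imwrite("pics/w3.png",p[:,:,::-1]); parts(p[:,:,::-1].copy(),c,4.5,box=(200,20,560,240))
E
```

```text
clock: 3.4
eef_pos: [497.7, 26.7, 205.8]
eef_rot: [3.141, -0.001, -0.001]
wrist_force: [0.1, -0.2, -1.1]
finger_gap: 57.4
finger_force: 0.0
clock: 3.9
eef_pos: [482.5, -128.1, 84.7]
eef_rot: [3.141, -0.001, 0.198]
wrist_force: [0.4, 0.6, 0.3]
finger_gap: 30.3
finger_force: 0.0
clock: 4.1
eef_pos: [483.4, -124.9, 86.3]
eef_rot: [3.142, 0.0, 0.197]
wrist_force: [1.0, -0.0, 1.3]
finger_gap: 30.6
finger_force: 0.0
shift [ 0.5 -0.8  1.3] rot [ 0.     0.    -0.003] t 4.1 j6 1.05
[ 224   46   82  129 1839] cen [552.7 -66.3] rect [550.5 -67.4] 104 34 yaw 0.528 near 0.204
[ 446   52   64   66 1810] cen [ 604.7 -225.9] rect [ 604.2 -226. ] 49 51 yaw -0.054 near 0.181
[ 280  132   75  108 1446] cen [ 504.7 -115.3] rect [ 497.1 -119.6] 101 34 yaw 0.493 near 0.196
[414 202  34  38 828] cen [ 490.  -219.2] rect [ 489.7 -219.6] 33 30 yaw 0.754 near 0.754
```

View pics/w3.png

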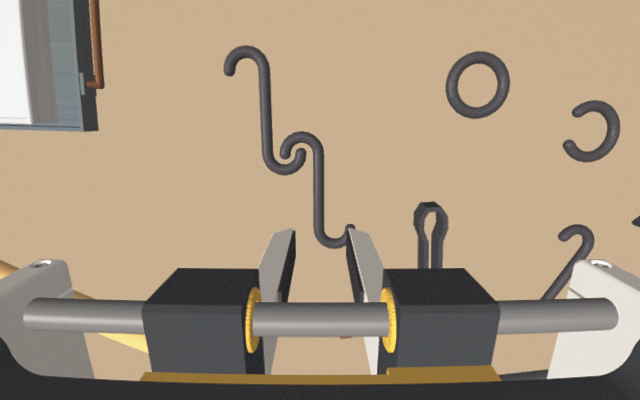

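The shank sits at u≈319, midway between the fingertips (285 and 356), so the fingers straddle it. I descend, grip and lift.

```bash
python3 nudge.py '{"increments": [[0,0,0.3,0,0,0],[0,0,0.55,0,0,0],[0,0,0.75,0,0,0],[0,0,0.82,0,0,0],[0,0,0.82,0,0,0]]}' 30 20; python3 -c "
from cell import manip
s=manip.read_state();print(s['eef_pos'],s['wrist_force'])"
```

```text
clock: 4.65
eef_pos: [483.9, -124.3, 4.2]
eef_rot: [3.141, -0.0, 0.2]
wrist_force: [0.3, 0.3, 0.3]
finger_gap: 30.0
finger_force: 0.0
[ 483.93660208 -124.25387168    4.16114694] [0.28000067 0.25758838 0.33104307]
```

```bash
python3 nudge.py '{"increments": [[0,0,0.02,0,0,0],[0,0,0.02,0,0,0],[0,0,0.02,0,0,0],[0,0,0.02,0,0,0],[0,0,0.02,0,0,0]]}' 5 25; python3 nudge.py '{"increments": [[0,0,0,0,0,0],[0,0,0,0,0,0],[0,0,0,0,0,0]]}'; python3 nudge.py '{"increments": [[0,0,-0.05,0,0,0],[0,0,-0.15,0,0,0],[0,0,-0.3,0,0,0],[0,0,-0.45,0,0,0],[0,0,-0.6,0,0,0]]}'
python3 - <<'E'
from h import *
p,d=manip.camera("wrist"); cv2.imwrite("pics/w4.png",p[:,:,::-1])
E
```

```text
clock: 5.15
eef_pos: [483.9, -124.5, 2.0]
eef_rot: [3.141, -0.001, 0.2]
wrist_force: [-0.1, 1.9, 6.1]
finger_gap: 7.5
finger_force: 25.0
clock: 5.45
eef_pos: [483.9, -124.5, 2.0]
eef_rot: [3.141, -0.001, 0.2]
wrist_force: [-0.5, 0.2, 6.8]
finger_gap: 7.5
finger_force: 25.0
clock: 5.95
eef_pos: [483.5, -124.4, 62.7]
eef_rot: [3.141, -0.0, 0.2]
wrist_force: [0.7, 0.3, 0.1]
finger_gap: 7.4
finger_force: 25.0
```

View pics/w4.png

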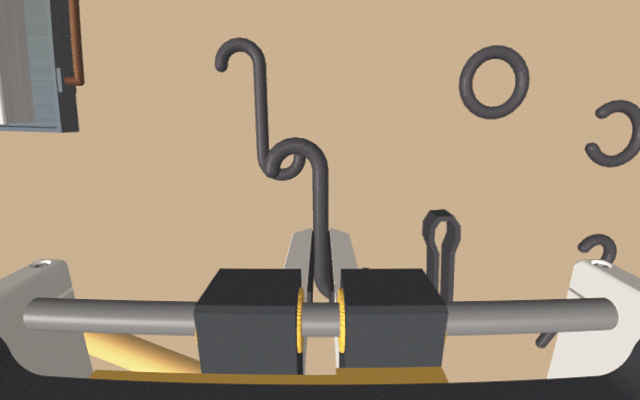

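Hook_a is lifted and clear of hook_b, but it may be tilted, since its rear end shows up at (320,290). I check that with depth.

In the tool's units: -60 mm is -0.6, -40 mm is -0.4.

```bash
python3 nudge.py '{"increments": [[0,0,-0.2,0,0,0],[0,0,-0.4,0,0,0],[0,0,-0.6,0,0,0],[0,0,-0.6,0,0,0]]}' - 40
python3 - <<'E'
from h import *
c=cam("wrist");p,d=manip.camera("wrist"); cv2.imwrite("pics/w5.png",p[:,:,::-1]); print(manip.read_state()["eef_pos"])
g=cv2.cvtColor(p,cv2.COLOR_RGB2GRAY);i,A,o=c
for v in range(110,310,12):
    r=[u for u in range(255,335) if g[v,u]<100 and 0<d[v,u]<500]
    q=[]
    for u in r:
        n=cv2.undistortPoints(np.float32([[[u,v]]]),i["K"],i["dist"])[0,0]; q.append(o+A@(np.r_[n,1]*d[v,u]))
    q=np.array(q)
    if len(q): q=q[q[:,2]>40]
    if len(q): print(v,len(q),np.median(q,0).round(1), q[:,2].max().round(1))
E
```

```text
clock: 6.4
eef_pos: [484.5, -124.7, 123.8]
eef_rot: [3.14, -0.004, 0.2]
wrist_force: [0.5, -0.7, -0.2]
finger_gap: 7.0
finger_force: 40.0
[ 483.87461102 -124.50856919  122.12515985]
146 45 [538.1 -99.9 129.6] 131.2
158 35 [ 532.9 -107.9  129.5] 131.6
170 26 [ 525.4 -102.6  129.5] 131.7
182 12 [ 521.8 -117.6  129.4] 130.6
194 12 [ 515.1 -119.   129.8] 131.4
206 12 [ 508.4 -120.3  129.2] 130.4
218 12 [ 501.6 -121.7  129.2] 130.3
230 13 [ 494.8 -122.8  129.8] 130.9
242 18 [ 487.7 -124.   130.3] 142.8
254 20 [ 480.5 -125.4  130.7] 159.6
266 22 [ 473.3 -126.7  130.7] 172.1
278 71 [ 514.2 -110.6  231.3] 232.8
290 65 [ 514.3 -110.4  237.4] 239.2
302 56 [ 514.6 -109.9  242.2] 243.5
```

View pics/w5.png

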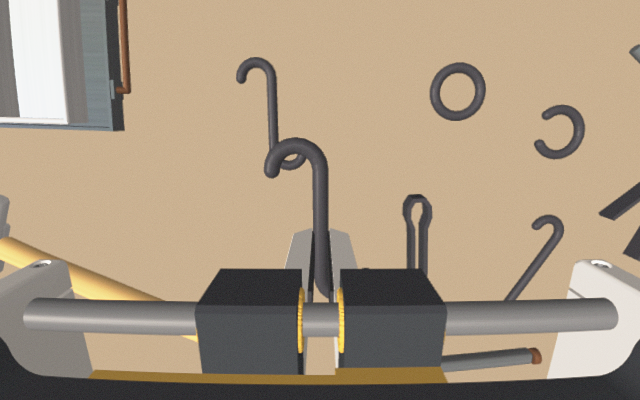

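Hook_a is level (top at z≈129.7 along its whole length), 2 mm below the TCP, and hook_b stayed on the bench. Now I work out the carry.

```bash
python3 -c "
from h import *
togo(525.5,407,122.5,0.144)"
```

```text
shift [ 146.3 -512.7   -0.6] rot [ 0.001 -0.002  0.056] t 6.45 j6 1.05
```

```bash
python3 nudge.py '{"increments": [[0.07,-0.25,0,0,0,0],[0.18,-0.65,0,0,0,0],[0.3,-1.05,0,0,0,0],[0.42,-1.45,0,0,0,0],[0.53,-1.85,0,0,0,0]]}'; python3 nudge.py '{"increments": [[0.11,-0.4,0,0,0,0],[0.23,-0.8,0,0,0,0],[0.34,-1.2,0,0,0,0],[0.46,-1.6,0,0,0,0],[0.57,-2,0,0,0,0]]}';python3 nudge.py '{"increments": [[0.11,-0.4,0,0,0,0],[0.22,-0.8,0,0,0,0],[0.3,-1.1,0,0,0,0.03],[0.36,-1.27,0,0,0,0.056],[0.36,-1.27,0,0,0,0.056]]}'; python3 nudge.py '{"increments": [[0,0,0,0,0,0],[0,0,0,0,0,0]]}'
python3 - <<'E'
from h import *
togo(525.5,407,122.5,0.144)
p,d=manip.camera("wrist"); cv2.imwrite("pics/w6.png",p[:,:,::-1])
E
```

```text
clock: 6.95
eef_pos: [498.1, 69.1, 120.2]
eef_rot: [-3.141, 0.002, 0.2]
wrist_force: [0.6, 0.2, -0.5]
finger_gap: 7.0
finger_force: 40.0
clock: 7.45
eef_pos: [514.3, 276.3, 119.9]
eef_rot: [3.141, 0.002, 0.2]
wrist_force: [0.9, -0.7, 0.1]
finger_gap: 7.2
finger_force: 40.0
clock: 7.95
eef_pos: [524.1, 408.0, 119.2]
eef_rot: [3.141, 0.002, 0.145]
wrist_force: [-0.6, -1.2, -2.1]
finger_gap: 7.0
finger_force: 40.0
clock: 8.15
eef_pos: [525.0, 405.4, 120.9]
eef_rot: [3.141, 0.001, 0.143]
wrist_force: [0.0, 0.0, -0.7]
finger_gap: 7.1
finger_force: 40.0
shift [ 0.7 -1.6 -1.6] rot [ 0.001  0.001 -0.001] t 8.15 j6 2.03
```

View pics/w6.png

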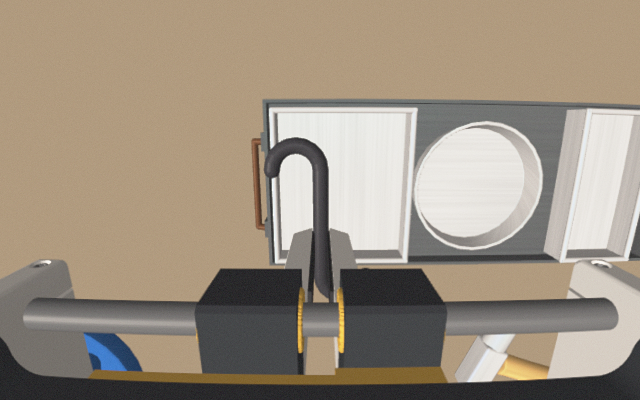

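The hook hangs over the left half of the wide pan. Its shank is at u=320 and the pan runs from 276 to 406, so it is about 19 mm left of centre as intended. I lower it.

In the tool's units: -1 mm is -0.01, 106 mm is 1.06.

```bash
python3 nudge.py '{"increments": [[0,-0.01,0.3,0,0,0],[0,-0.01,0.6,0,0,0],[0,-0.01,0.85,0,0,0],[0,-0.01,1,0,0,0],[0,-0.01,1.06,0,0,0]]}'; python3 nudge.py '{"increments": [[0,0,0.02,0,0,0],[0,0,0.04,0,0,0],[0,0,0.05,0,0,0],[0,0,0.05,0,0,0]]}'
```

```text
clock: 8.7
eef_pos: [524.6, 406.6, 14.2]
eef_rot: [3.141, 0.001, 0.143]
wrist_force: [0.3, -1.4, -0.5]
finger_gap: 7.1
finger_force: 40.0
clock: 9.1
eef_pos: [525.1, 407.6, 11.1]
eef_rot: [-3.141, -0.001, 0.144]
wrist_force: [0.1, -0.3, -1.0]
finger_gap: 7.1
finger_force: 40.0
```

In the tool's units: 2.5 mm is 0.025, 2 mm is 0.02.

```bash
python3 nudge.py '{"increments": [[0,0,0.01,0,0,0],[0,0,0.02,0,0,0],[0,0,0.025,0,0,0],[0,0,0.025,0,0,0]]}'
```

```text
clock: 9.5
eef_pos: [524.9, 407.5, 8.2]
eef_rot: [-3.141, -0.0, 0.144]
wrist_force: [-1.0, -1.2, 1.8]
finger_gap: 7.1
finger_force: 40.0
```

In the tool's units: -112 mm is -1.12, -80 mm is -0.8.

```bash
python3 nudge.py '{"increments": [[0,0,0,0,0,0],[0,0,0,0,0,0],[0,0,0,0,0,0],[0,0,0,0,0,0]]}' 22 20; python3 nudge.py '{"increments": [[0,0,-0.2,0,0,0],[0,0,-0.5,0,0,0],[0,0,-0.8,0,0,0],[0,0,-1.12,0,0,0],[0,0,-1.12,0,0,0]]}' ;python3 - <<'E'
from h import *
togo(562.8,-64.9,85,0.2)
p,d=manip.camera("wrist"); cv2.imwrite("pics/w7.png",p[:,:,::-1])
E
```

```text
clock: 9.9
eef_pos: [524.9, 407.4, 7.9]
eef_rot: [-3.142, 0.0, 0.144]
wrist_force: [-0.3, 0.1, 0.2]
finger_gap: 21.8
finger_force: 0.0
clock: 10.4
eef_pos: [526.4, 408.5, 125.0]
eef_rot: [-3.138, -0.007, 0.144]
wrist_force: [-0.4, -0.8, 0.8]
finger_gap: 22.1
finger_force: 0.0
shift [-32.1 473.9  38.2] rot [-0.003 -0.007 -0.056] t 10.4 j6 2.03
```

View pics/w7.png

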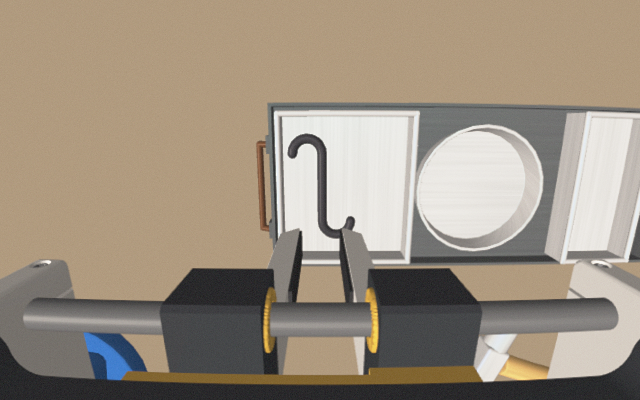

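Hook_a lies flat in the left half of the pan, from (293,150) to (350,220). Now for hook_b.

In the tool's units: 35 mm is 0.35, -15 mm is -0.15.

```bash
python3 nudge.py '{"increments": [[-0.03,0.35,0,0,0,0],[-0.06,0.8,0,0,0,0],[-0.09,1.25,0,0,0,0],[-0.12,1.7,0,0,0,0],[-0.15,2.15,0,0,0,0]]}' 30; python3 nudge.py '{"increments": [[-0.03,0.45,0,0,0,0],[-0.06,0.9,0,0,0,0],[-0.09,1.35,0,0,0,0],[-0.12,1.8,0,0,0,0],[-0.15,2.2,0,0,0,0]]}';python3 nudge.py '{"increments": [[-0.01,0.25,0.15,0,0,-0.03],[-0.02,0.39,0.3,0,0,-0.056],[-0.02,0.39,0.39,0,0,-0.056],[-0.02,0.39,0.39,0,0,-0.056],[-0.02,0.39,0.39,0,0,-0.056]]}'
python3 - <<'E'
from h import *
togo(562.8,-64.9,85,0.2)
c=cam("wrist");p,d=manip.camera("wrist"); cv2.imwrite("pics/w8.png",p[:,:,::-1]); parts(p[:,:,::-1].copy(),c,4.5,box=(260,20,600,240))
E
```

```text
clock: 10.95
eef_pos: [540.1, 190.6, 118.7]
eef_rot: [3.141, 0.002, 0.144]
wrist_force: [1.4, -0.6, -0.2]
finger_gap: 30.3
finger_force: 0.0
clock: 11.45
eef_pos: [556.8, -29.4, 118.8]
eef_rot: [-3.141, 0.002, 0.143]
wrist_force: [-0.1, 0.6, 0.2]
finger_gap: 29.9
finger_force: 0.0
clock: 11.95
eef_pos: [561.1, -65.3, 81.0]
eef_rot: [-3.141, 0.0, 0.2]
wrist_force: [0.2, 0.4, 0.7]
finger_gap: 30.2
finger_force: 0.0
shift [ 1.8 -0.1 -4. ] rot [-0.  0.  0.] t 11.95 j6 1.19
[ 370   20  164   73 1113] cen [ 692.7 -122.7] rect [ 698.4 -139.4] 45 124 yaw -1.125 near -0.899
[280  21  53  46 331] cen [681.6 -32.7] rect [681.2 -34.1] 23 47 yaw -0.481 near -0.376
[ 282  162   44   78 1075] cen [573.4 -55.2] rect [567.6 -59.2] 68 33 yaw 0.548 near 0.702
[ 490  167   60   59 1546] cen [ 604.7 -226.1] rect [ 604.3 -226.1] 51 50 yaw 1.021 near 0.337
```

View pics/w8.png

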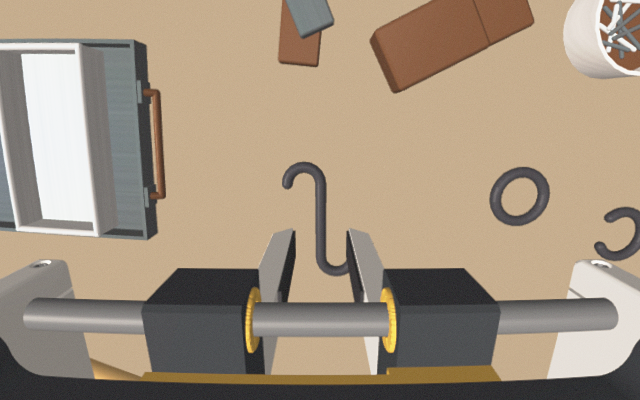

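Hook_b's shank is centred between the fingers at u≈321 and it hasn't moved. I descend and grip.

In the tool's units: 1 mm is 0.01, 77 mm is 0.77.

```bash
python3 nudge.py '{"increments": [[0.01,0,0.3,0,0,0],[0.01,0,0.55,0,0,0],[0.01,0,0.7,0,0,0],[0.01,0,0.77,0,0,0],[0.01,0,0.77,0,0,0]]}' 30 30; python3 nudge.py '{"increments": [[0,0,0,0,0,0],[0,0,0,0,0,0]]}'
```

```text
clock: 12.5
eef_pos: [562.1, -65.8, 3.9]
eef_rot: [-3.141, 0.0, 0.2]
wrist_force: [0.5, 0.1, 0.5]
finger_gap: 29.9
finger_force: 0.0
clock: 12.7
eef_pos: [562.7, -66.1, 5.0]
eef_rot: [3.141, -0.002, 0.2]
wrist_force: [-0.2, -0.5, 0.5]
finger_gap: 29.8
finger_force: 0.0
```

In the tool's units: 2.5 mm is 0.025.

```bash
python3 nudge.py '{"increments": [[0,0,0.025,0,0,0],[0,0,0.025,0,0,0],[0,0,0.025,0,0,0],[0,0,0.025,0,0,0],[0,0,0.025,0,0,0]]}' 5 40; python3 nudge.py '{"increments": [[0,0,0,0,0,0],[0,0,0,0,0,0]]}'; python3 nudge.py '{"increments": [[0,0,-0.05,0,0,0],[0,0,-0.25,0,0,0],[0,0,-0.6,0,0,0],[0,0,-1,0,0,0],[0,0,-1.2,0,0,0]]}';python3 nudge.py '{"increments": [[0,0,0,0,0,0]]}'
python3 -c "
from h import *
togo(554.7,370.3,122.5,0.144)"
```

```text
clock: 13.2
eef_pos: [562.1, -66.1, 1.5]
eef_rot: [3.142, -0.0, 0.2]
wrist_force: [1.2, -1.1, 0.3]
finger_gap: 6.9
finger_force: 40.0
clock: 13.4
eef_pos: [562.1, -66.1, 1.5]
eef_rot: [3.142, -0.0, 0.2]
wrist_force: [-0.0, -0.9, 0.8]
finger_gap: 7.0
finger_force: 40.0
clock: 13.9
eef_pos: [563.0, -66.2, 125.1]
eef_rot: [3.14, -0.004, 0.2]
wrist_force: [0.0, -0.2, -1.2]
finger_gap: 7.4
finger_force: 40.0
clock: 14.0
eef_pos: [563.4, -66.3, 124.6]
eef_rot: [3.14, -0.005, 0.2]
wrist_force: [-0.1, -0.1, -1.1]
finger_gap: 6.8
finger_force: 40.0
shift [  78.2 -429.6    1.7] rot [ 0.002 -0.005  0.056] t 14.0 j6 1.19
```

In the tool's units: -185 mm is -1.85, -145 mm is -1.45.

```bash
python3 nudge.py '{"increments": [[0.05,-0.25,0,0,0,0],[0.12,-0.65,0,0,0,0],[0.19,-1.05,0,0,0,0],[0.26,-1.45,0,0,0,0],[0.34,-1.85,0,0,0,0]]}'; python3 nudge.py '{"increments": [[0.07,-0.4,0,0,0,0],[0.15,-0.8,0,0,0,0],[0.22,-1.2,0,0,0,0],[0.29,-1.6,0,0,0,0],[0.35,-1.9,0,0,0,0]]}';python3 nudge.py '{"increments": [[0.05,-0.3,0,0,0,0],[0.09,-0.54,0,0,0,0.03],[0.09,-0.54,0,0,0,0.056],[0.09,-0.54,0,0,0,0.056],[0.09,-0.54,0,0,0,0.056]]}'; python3 nudge.py '{"increments": [[0,0,0,0,0,0],[0,0,0,0,0,0]]}'
python3 - <<'E'
from h import *
togo(554.7,370.3,10,0.144)
p,d=manip.camera("wrist"); cv2.imwrite("pics/w9.png",p[:,:,::-1])
E
```

```text
clock: 14.5
eef_pos: [557.8, 123.5, 120.0]
eef_rot: [-3.141, 0.002, 0.2]
wrist_force: [0.7, -0.8, -0.7]
finger_gap: 7.0
finger_force: 40.0
clock: 15.0
eef_pos: [554.2, 317.2, 119.7]
eef_rot: [3.141, 0.002, 0.201]
wrist_force: [0.0, -1.1, 0.1]
finger_gap: 7.0
finger_force: 40.0
clock: 15.5
eef_pos: [553.4, 368.8, 120.7]
eef_rot: [3.141, 0.001, 0.144]
wrist_force: [-1.2, -0.3, -0.8]
finger_gap: 7.0
finger_force: 40.0
clock: 15.7
eef_pos: [553.6, 369.1, 121.5]
eef_rot: [3.142, -0.0, 0.143]
wrist_force: [-1.3, 0.8, -1.1]
finger_gap: 7.0
finger_force: 40.0
shift [  1.2  -1.  111.5] rot [ 0.    -0.    -0.001] t 15.7 j6 1.96
```

View pics/w9.png

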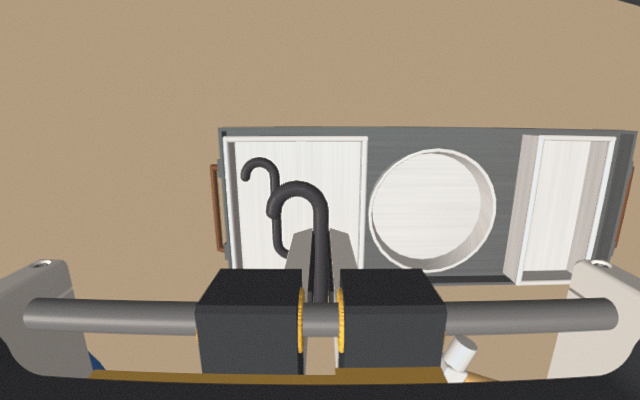

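Hook_b hangs over the right half of the pan, about 36 mm from the right wall and clear of hook_a. I lower it.

```bash
python3 nudge.py '{"increments": [[0.01,0,0.3,0,0,0],[0.01,0,0.6,0,0,0],[0.01,0,0.85,0,0,0],[0.01,0,1,0,0,0],[0.01,0,1.06,0,0,0]]}'; python3 nudge.py '{"increments": [[0,0,0.02,0,0,0],[0,0,0.04,0,0,0],[0,0,0.05,0,0,0],[0,0,0.05,0,0,0]]}'
```

```text
clock: 16.25
eef_pos: [554.0, 369.6, 14.2]
eef_rot: [3.141, 0.002, 0.144]
wrist_force: [0.3, 0.3, -0.8]
finger_gap: 7.1
finger_force: 40.0
clock: 16.65
eef_pos: [554.6, 370.2, 11.1]
eef_rot: [-3.141, -0.001, 0.144]
wrist_force: [-0.3, -0.4, -0.7]
finger_gap: 6.9
finger_force: 40.0
```

In the tool's units: 3.3 mm is 0.033, 3 mm is 0.03.

```bash
python3 nudge.py '{"increments": [[0,0,0.01,0,0,0],[0,0,0.02,0,0,0],[0,0,0.03,0,0,0],[0,0,0.033,0,0,0]]}';  python3 nudge.py '{"increments": [[0,0,0,0,0,0],[0,0,0,0,0,0],[0,0,0,0,0,0],[0,0,0,0,0,0]]}' 22 20; python3 nudge.py '{"increments": [[0,0,-0.2,0,0,0],[0,0,-0.5,0,0,0],[0,0,-0.8,0,0,0],[0,0,-1.12,0,0,0],[0,0,-1.12,0,0,0]]}' ;python3 - <<'E'
from h import *
togo(604,-226,85,0.144)
p,d=manip.camera("wrist"); cv2.imwrite("pics/w10.png",p[:,:,::-1])
E
```

```text
clock: 17.05
eef_pos: [554.5, 370.1, 7.4]
eef_rot: [-3.141, -0.0, 0.144]
wrist_force: [-1.4, -1.6, 4.8]
finger_gap: 7.2
finger_force: 40.0
clock: 17.45
eef_pos: [554.4, 370.0, 7.1]
eef_rot: [-3.142, 0.0, 0.144]
wrist_force: [1.3, 0.5, -0.3]
finger_gap: 21.9
finger_force: 0.0
clock: 17.95
eef_pos: [556.0, 371.0, 124.2]
eef_rot: [-3.139, -0.007, 0.144]
wrist_force: [-0.3, -0.7, 0.5]
finger_gap: 21.8
finger_force: 0.0
shift [-38.4 597.8  37.3] rot [-0.003 -0.007 -0.   ] t 17.95 j6 1.96
```

View pics/w10.png

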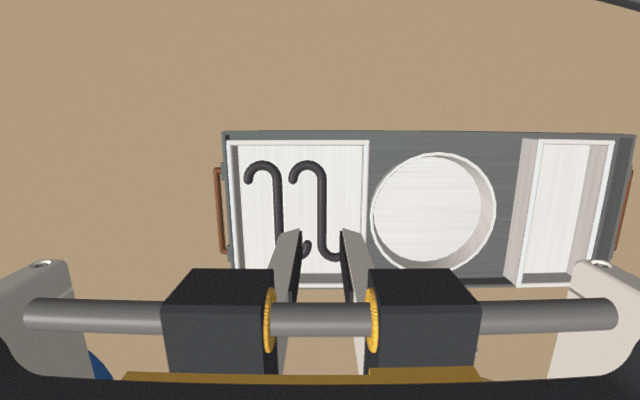

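Both hooks lie flat and parallel in the wide pan at x≈265 and x≈315. Next the ring.

```bash
python3 nudge.py '{"increments": [[-0.03,0.35,0,0,0,0],[-0.06,0.8,0,0,0,0],[-0.09,1.25,0,0,0,0],[-0.12,1.7,0,0,0,0],[-0.14,2.15,0,0,0,0]]}' 72; python3 nudge.py '{"increments": [[-0.03,0.45,0,0,0,0],[-0.06,0.9,0,0,0,0],[-0.09,1.35,0,0,0,0],[-0.12,1.8,0,0,0,0],[-0.14,2.25,0,0,0,0]]}';python3 nudge.py '{"increments": [[-0.03,0.45,0,0,0,0],[-0.06,0.9,0,0,0,0],[-0.09,1.3,0,0,0,0],[-0.11,1.55,0.15,0,0,0],[-0.11,1.57,0.3,0,0,0]]}'; python3 nudge.py '{"increments": [[0,0,0,0,0,0],[0,0,0,0,0,0]]}'
python3 - <<'E'
from h import *
togo(604,-226,85,0.144)
c=cam("wrist");p,d=manip.camera("wrist"); cv2.imwrite("pics/w11.png",p[:,:,::-1]); parts(p[:,:,::-1].copy(),c,4.5,box=(260,120,400,260))
E
```

```text
clock: 18.5
eef_pos: [570.6, 153.4, 117.9]
eef_rot: [3.141, 0.002, 0.144]
wrist_force: [0.3, 0.1, 0.1]
finger_gap: 58.8
finger_force: 0.0
clock: 19.0
eef_pos: [589.1, -71.2, 118.0]
eef_rot: [-3.141, 0.002, 0.144]
wrist_force: [0.1, -0.1, 0.3]
finger_gap: 72.3
finger_force: 0.0
clock: 19.5
eef_pos: [600.6, -229.1, 87.3]
eef_rot: [-3.141, 0.001, 0.141]
wrist_force: [0.7, 0.9, -1.2]
finger_gap: 72.0
finger_force: 0.0
clock: 19.7
eef_pos: [601.2, -225.1, 88.5]
eef_rot: [-3.141, 0.001, 0.145]
wrist_force: [0.1, -0.3, 0.7]
finger_gap: 72.2
finger_force: 0.0
shift [2.7 1.3 3.5] rot [-0.001  0.001  0.001] t 19.7 j6 1.01
[ 293  174   60   58 1458] cen [ 604.8 -226. ] rect [ 604.1 -226. ] 49 50 yaw -0.123 near -0.191
[381 231  19  29 311] cen [ 571.  -289.1] rect [ 571.3 -286.6] 31 13 yaw 0.533 near 0.533
```

View pics/w11.png

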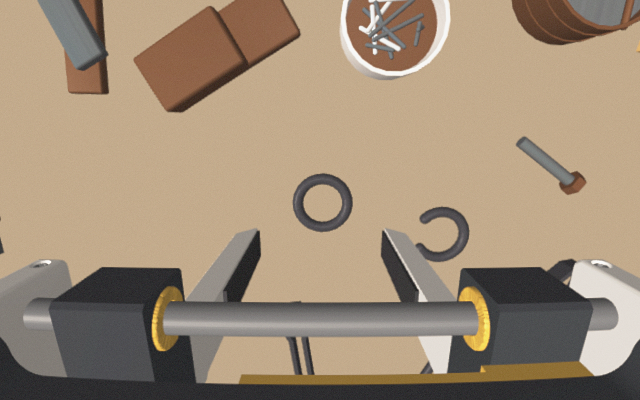

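The ring is at (323,203) between the fingers, and the C at (445,233) is clear of the right finger. I grip the ring.

Units first: shifts go in units of 100 mm. So 84 mm is 0.84, 75 mm is 0.75.

```bash
python3 nudge.py '{"increments": [[0.025,0.01,0.3,0,0,0],[0.025,0.01,0.55,0,0,0],[0.025,0.01,0.75,0,0,0],[0.025,0.01,0.84,0,0,0],[0.025,0.01,0.84,0,0,0]]}' 72 30; python3 nudge.py '{"increments": [[0,0,0,0,0,0],[0,0,0,0,0,0]]}'
```

```text
clock: 20.25
eef_pos: [603.9, -226.2, 4.8]
eef_rot: [-3.141, 0.001, 0.145]
wrist_force: [-0.0, 0.2, -0.1]
finger_gap: 72.4
finger_force: 0.0
clock: 20.45
eef_pos: [604.7, -227.2, 6.7]
eef_rot: [3.14, -0.002, 0.144]
wrist_force: [0.4, -0.4, 0.1]
finger_gap: 72.0
finger_force: 0.0
```

```bash
python3 nudge.py '{"increments": [[0,0,0.03,0,0,0],[0,0,0.03,0,0,0],[0,0,0.03,0,0,0],[0,0,0.03,0,0,0],[0,0,0.03,0,0,0]]}' 45 40; python3 nudge.py '{"increments": [[0,0,0,0,0,0],[0,0,0,0,0,0],[0,0,0,0,0,0]]}'; python3 nudge.py '{"increments": [[0,0,-0.05,0,0,0],[0,0,-0.2,0,0,0],[0,0,-0.5,0,0,0],[0,0,-0.9,0,0,0],[0,0,-1.2,0,0,0]]}';python3 nudge.py '{"increments": [[0,0,0,0,0,0],[0,0,0,0,0,0]]}'
python3 -c "
from h import *
togo(557,267.5,122.5,0.144)"
```

```text
clock: 20.95
eef_pos: [604.0, -227.1, 2.2]
eef_rot: [3.142, -0.0, 0.144]
wrist_force: [0.3, -0.1, 0.8]
finger_gap: 47.4
finger_force: 40.0
clock: 21.25
eef_pos: [604.0, -227.1, 2.2]
eef_rot: [3.142, -0.0, 0.144]
wrist_force: [0.2, 0.4, 0.5]
finger_gap: 47.8
finger_force: 40.0
clock: 21.75
eef_pos: [604.4, -227.2, 125.9]
eef_rot: [3.14, -0.002, 0.144]
wrist_force: [-0.0, 0.7, -0.7]
finger_gap: 47.9
finger_force: 40.0
clock: 21.95
eef_pos: [604.1, -227.1, 123.2]
eef_rot: [3.141, -0.001, 0.144]
wrist_force: [-0.0, -0.2, -1.0]
finger_gap: 48.0
finger_force: 40.0
shift [ 2.430e+01 -4.962e+02  4.000e-01] rot [ 0.001 -0.001 -0.   ] t 21.95 j6 1.01
```

```bash
python3 nudge.py '{"increments": [[0.01,-0.25,0,0,0,0],[0.03,-0.65,0,0,0,0],[0.05,-1.05,0,0,0,0],[0.07,-1.45,0,0,0,0],[0.09,-1.85,0,0,0,0]]}'; python3 nudge.py '{"increments": [[0.02,-0.4,0,0,0,0],[0.04,-0.8,0,0,0,0],[0.06,-1.2,0,0,0,0],[0.08,-1.6,0,0,0,0],[0.1,-2,0,0,0,0]]}';python3 nudge.py '{"increments": [[0.02,-0.4,0,0,0,0],[0.04,-0.8,0,0,0,0],[0.05,-1.05,0,0,0,0],[0.05,-1.11,0,0,0,0],[0.05,-1.11,0,0,0,0]]}'; python3 nudge.py '{"increments": [[0,0,0,0,0,0],[0,0,0,0,0,0]]}'
python3 - <<'E'
from h import *
togo(557.5,268,10,0.144)
p,d=manip.camera("wrist"); cv2.imwrite("pics/w12.png",p[:,:,::-1])
E
```

```text
clock: 22.45
eef_pos: [585.3, -41.1, 121.0]
eef_rot: [-3.141, 0.002, 0.144]
wrist_force: [0.1, 0.4, -0.8]
finger_gap: 47.8
finger_force: 40.0
clock: 22.95
eef_pos: [566.6, 158.2, 121.0]
eef_rot: [3.141, 0.002, 0.144]
wrist_force: [1.2, 0.3, -0.5]
finger_gap: 48.0
finger_force: 40.0
clock: 23.45
eef_pos: [556.0, 267.4, 121.1]
eef_rot: [3.141, 0.002, 0.145]
wrist_force: [0.1, -0.5, -1.1]
finger_gap: 47.6
finger_force: 40.0
clock: 23.65
eef_pos: [556.9, 266.0, 122.0]
eef_rot: [3.141, 0.0, 0.142]
wrist_force: [0.3, 0.3, 0.2]
finger_gap: 47.9
finger_force: 40.0
shift [  0.9  -1.9 112. ] rot [ 0.     0.    -0.002] t 23.65 j6 1.81
```

View pics/w12.png

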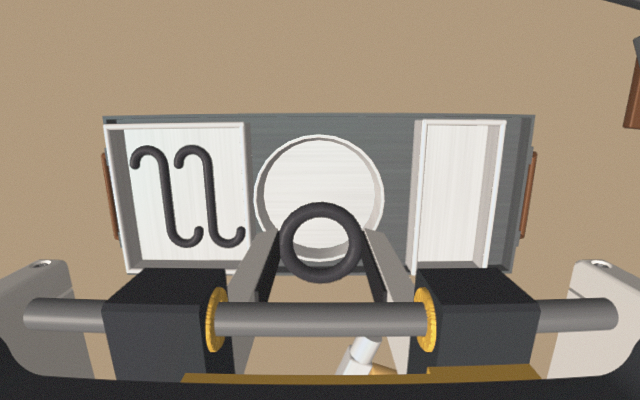

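The ring is held level at (321,242) over the dish, whose rim is centred at u≈319. Both hooks lie flat in their pan. I lower the ring.

```bash
python3 nudge.py '{"increments": [[0,-0.01,0.3,0,0,0],[0,-0.01,0.6,0,0,0],[0,-0.01,0.85,0,0,0],[0,-0.01,1,0,0,0],[0,-0.01,1.07,0,0,0]]}'; python3 nudge.py '{"increments": [[0,0,0.02,0,0,0],[0,0,0.04,0,0,0],[0,0,0.05,0,0,0],[0,0,0.05,0,0,0]]}'; python3 nudge.py '{"increments": [[0,0,0.005,0,0,0],[0,0,0.01,0,0,0],[0,0,0.015,0,0,0],[0,0,0.015,0,0,0]]}'
```

```text
clock: 24.2
eef_pos: [556.3, 267.6, 14.0]
eef_rot: [3.141, 0.001, 0.143]
wrist_force: [-0.3, -0.8, -0.5]
finger_gap: 47.9
finger_force: 40.0
clock: 24.6
eef_pos: [556.8, 268.4, 10.8]
eef_rot: [-3.141, -0.001, 0.144]
wrist_force: [0.2, 0.4, -0.8]
finger_gap: 47.8
finger_force: 40.0
clock: 25.0
eef_pos: [556.5, 268.2, 8.6]
eef_rot: [3.142, 0.0, 0.144]
wrist_force: [-0.1, 0.9, 0.0]
finger_gap: 47.8
finger_force: 40.0
```

In the tool's units: 1 mm is 0.01.

```bash
python3 nudge.py '{"increments": [[0,0,0.01,0,0,0],[0,0,0.01,0,0,0],[0,0,0.01,0,0,0]]}';  python3 nudge.py '{"increments": [[0,0,0,0,0,0],[0,0,0,0,0,0],[0,0,0,0,0,0],[0,0,0,0,0,0]]}' 62 20; python3 nudge.py '{"increments": [[0,0,-0.2,0,0,0],[0,0,-0.5,0,0,0],[0,0,-0.8,0,0,0],[0,0,-1.15,0,0,0],[0,0,-1.15,0,0,0]]}' ;python3 - <<'E'
from h import *
togo(456.5,-226.5,90,0.265)
c=cam("wrist");p,d=manip.camera("wrist"); cv2.imwrite("pics/w13.png",p[:,:,::-1])
parts(p[:,:,::-1].copy(),c,10.5,box=(266,150,370,265))
E
```

```text
clock: 25.3
eef_pos: [556.6, 268.3, 8.1]
eef_rot: [-3.142, -0.0, 0.144]
wrist_force: [-1.3, 0.4, 5.6]
finger_gap: 47.8
finger_force: 40.0
clock: 25.7
eef_pos: [556.4, 268.2, 7.5]
eef_rot: [3.142, 0.0, 0.144]
wrist_force: [-0.4, -1.0, -0.4]
finger_gap: 61.8
finger_force: 0.0
clock: 26.2
eef_pos: [558.3, 269.0, 127.6]
eef_rot: [-3.14, -0.007, 0.144]
wrist_force: [0.2, -0.2, 0.7]
finger_gap: 62.6
finger_force: 0.0
shift [-172.1  475.9   35.5] rot [-0.001 -0.007 -0.121] t 26.2 j6 1.82
[ 295  174   53   51 1115] cen [557.6 268.4] rect [556.9 268.7] 49 49 yaw 0.225 near 0.787
```

The ring measures 49×49 mm at floor height, centred at (557,268.5). It is flat in the dish. Next the strap, working from numbers.

In the tool's units: 35 mm is 0.35, -12 mm is -0.12.

```bash
python3 nudge.py '{"increments": [[-0.12,0.35,0,0,0,0],[-0.28,0.8,0,0,0,0],[-0.43,1.2,0,0,0,0],[-0.58,1.6,0,0,0,0],[-0.74,2.05,0,0,0,0]]}' 44; python3 nudge.py '{"increments": [[-0.15,0.43,0,0,0,0],[-0.3,0.86,0,0,0,0],[-0.45,1.29,0,0,0,0],[-0.6,1.72,0,0,0,0],[-0.74,2.05,0,0,0,0]]}';python3 nudge.py '{"increments": [[-0.13,0.35,0,0,0,0],[-0.24,0.66,0,0,0,-0.06],[-0.24,0.66,0.1,0,0,-0.121],[-0.24,0.66,0.2,0,0,-0.121],[-0.24,0.66,0.3,0,0,-0.121]]}'; python3 nudge.py '{"increments": [[0,0,0,0,0,0],[0,0,0,0,0,0]]}'
python3 - <<'E'
from h import *
togo(456.5,-226.5,85,0.265)
c=cam("wrist");p,d=manip.camera("wrist"); im=p[:,:,::-1].copy(); cv2.imwrite("pics/w14.png",im)
g=cv2.cvtColor(im,cv2.COLOR_BGR2GRAY)
for v in range(120,245,8):
    u=np.where(g[v,285:355]<100)[0]+285
    if len(u): print(v,u.min(),u.max(),ray(c,[[u.min(),v],[u.max(),v]],18)[:,:2].round(1).tolist())
E
```

```text
clock: 26.75
eef_pos: [511.4, 53.5, 121.4]
eef_rot: [-3.141, 0.002, 0.144]
wrist_force: [0.9, -0.7, -0.1]
finger_gap: 44.6
finger_force: 0.0
clock: 27.25
eef_pos: [467.6, -160.7, 121.5]
eef_rot: [-3.141, 0.001, 0.143]
wrist_force: [1.7, 0.2, -0.3]
finger_gap: 43.7
finger_force: 0.0
clock: 27.75
eef_pos: [454.1, -226.9, 91.1]
eef_rot: [-3.14, 0.001, 0.263]
wrist_force: [0.2, -0.3, -0.7]
finger_gap: 43.8
finger_force: 0.0
clock: 27.95
eef_pos: [454.6, -226.9, 92.4]
eef_rot: [-3.141, 0.0, 0.265]
wrist_force: [-0.1, -0.2, -0.4]
finger_gap: 44.0
finger_force: 0.0
shift [2.  0.1 7.4] rot [-0.  0. -0.] t 27.95 j6 0.77
144 314 328 [[504.2, -208.1], [507.0, -218.6]]
152 309 333 [[497.1, -205.9], [502.1, -224.0]]
160 307 334 [[490.7, -206.0], [496.2, -226.5]]
168 307 335 [[484.5, -207.6], [490.3, -229.0]]
176 309 332 [[478.7, -210.7], [483.5, -228.4]]
184 312 330 [[473.1, -214.7], [476.8, -228.6]]
192 312 330 [[466.7, -216.4], [470.5, -230.4]]
200 312 330 [[460.3, -218.1], [464.1, -232.2]]
208 312 330 [[453.8, -219.8], [457.6, -234.0]]
216 312 330 [[447.2, -221.5], [451.0, -235.8]]
224 313 330 [[440.7, -224.1], [444.4, -237.7]]
232 313 330 [[433.9, -225.9], [437.6, -239.6]]
240 313 330 [[427.0, -227.7], [430.8, -241.5]]
```

In the tool's units: 84 mm is 0.84, 75 mm is 0.75.

```bash
python3 nudge.py '{"increments": [[0.03,0,0.3,0,0,0],[0.03,0,0.55,0,0,0],[0.03,0,0.75,0,0,0],[0.03,0,0.84,0,0,0],[0.03,0,0.84,0,0,0]]}' 44 30; python3 nudge.py '{"increments": [[0,0,0.02,0,0,0],[0,0,0.02,0,0,0],[0,0,0.02,0,0,0]]}'
```

```text
clock: 28.5
eef_pos: [457.2, -226.4, 8.2]
eef_rot: [-3.141, 0.001, 0.265]
wrist_force: [-0.5, 0.5, 1.2]
finger_gap: 44.0
finger_force: 0.0
clock: 28.8
eef_pos: [457.7, -226.9, 7.4]
eef_rot: [3.141, -0.001, 0.265]
wrist_force: [-0.1, 0.4, 0.2]
finger_gap: 44.2
finger_force: 0.0
```

In the tool's units: 2 mm is 0.02.

```bash
python3 nudge.py '{"increments": [[0,0,0.02,0,0,0],[0,0,0.02,0,0,0],[0,0,0.02,0,0,0],[0,0,0.02,0,0,0],[0,0,0.02,0,0,0]]}' 10 45; python3 nudge.py '{"increments": [[0,0,0,0,0,0],[0,0,0,0,0,0],[0,0,0,0,0,0]]}'; python3 nudge.py '{"increments": [[0,0,-0.05,0,0,0],[0,0,-0.2,0,0,0],[0,0,-0.5,0,0,0],[0,0,-0.9,0,0,0],[0,0,-1.2,0,0,0]]}';python3 nudge.py '{"increments": [[0,0,0,0,0,0],[0,0,0,0,0,0]]}'
python3 -c "
from h import *
togo(575.5,148,122.5,0.144)"
```

```text
clock: 29.3
eef_pos: [457.4, -226.7, 4.7]
eef_rot: [3.142, -0.0, 0.265]
wrist_force: [0.7, 0.5, 0.0]
finger_gap: 15.8
finger_force: 45.0
clock: 29.6
eef_pos: [457.4, -226.7, 4.7]
eef_rot: [3.142, -0.0, 0.265]
wrist_force: [0.5, 0.5, 1.1]
finger_gap: 15.6
finger_force: 45.0
clock: 30.1
eef_pos: [457.5, -226.7, 127.0]
eef_rot: [3.141, -0.001, 0.265]
wrist_force: [1.1, -0.1, -0.9]
finger_gap: 15.3
finger_force: 45.0
clock: 30.3
eef_pos: [457.3, -226.6, 124.7]
eef_rot: [3.141, -0.0, 0.265]
wrist_force: [-0.6, 1.4, -2.2]
finger_gap: 15.7
finger_force: 45.0
shift [ 212.2 -330.6    2.1] rot [ 0.    -0.     0.121] t 30.3 j6 0.77
```

In the tool's units: -161 mm is -1.61, -127 mm is -1.27.

```bash
python3 nudge.py '{"increments": [[0.16,-0.25,0,0,0,0],[0.38,-0.59,0,0,0,0],[0.6,-0.93,0,0,0,0],[0.82,-1.27,0,0,0,0],[1.04,-1.61,0,0,0,0]]}'; python3 nudge.py '{"increments": [[0.22,-0.34,0,0,0,0],[0.44,-0.68,0,0,0,0],[0.66,-1.02,0,0,0,0.04],[0.88,-1.36,0,0,0,0.08],[1.08,-1.69,0,0,0,0.121]]}'; python3 nudge.py '{"increments": [[0,0,0,0,0,0],[0,0,0,0,0,0],[0,0,0,0,0,0]]}'
python3 - <<'E'
from h import *
togo(575.5,148,17,0.144)
c=cam("wrist");p,d=manip.camera("wrist"); im=p[:,:,::-1].copy(); cv2.imwrite("pics/w15.png",im)
g=cv2.cvtColor(im,cv2.COLOR_BGR2GRAY); i,A,o=c; T=R.from_euler('xyz',manip.read_state()["eef_rot"]).as_matrix(); e=manip.read_state()["eef_pos"]
for v in (140,160,180,200,220,240): # depth of held strap + row profile
    u=[u for u in range(290,350) if g[v,u]<100 and 0<d[v,u]<300]
    print(v,(min(u),max(u)) if u else "", [round(float(np.median([ (o+A@(np.r_[cv2.undistortPoints(np.float32([[[x,v]]]),i["K"],i["dist"])[0,0],1]*d[v,x]))[2] for x in u])),1)] if u else "")
v=150; print([ (u,int(g[v,u])) for u in range(250,400,5)])
E
```

```text
clock: 30.8
eef_pos: [515.1, -42.4, 123.0]
eef_rot: [-3.14, 0.002, 0.265]
wrist_force: [-0.3, 0.3, -0.5]
finger_gap: 15.2
finger_force: 45.0
clock: 31.3
eef_pos: [575.1, 148.9, 122.6]
eef_rot: [3.141, 0.003, 0.142]
wrist_force: [0.1, -0.4, -1.9]
finger_gap: 15.5
finger_force: 45.0
clock: 31.6
eef_pos: [575.1, 146.3, 123.6]
eef_rot: [3.141, 0.002, 0.144]
wrist_force: [0.2, 0.2, -1.8]
finger_gap: 15.8
finger_force: 45.0
shift [  0.9  -1.6 106.6] rot [ 0.     0.002 -0.   ] t 31.6 j6 1.61
140  
160 (310, 330) [123.3]
180 (299, 341) [136.9]
200 (299, 341) [136.4]
220 (307, 334) [136.7]
240 (304, 337) [137.2]
[(250, 113), (255, 111), (260, 112), (265, 113), (270, 114), (275, 109), (280, 223), (285, 230), (290, 233), (295, 229), (300, 230), (305, 233), (310, 234), (315, 231), (320, 230), (325, 233), (330, 229), (335, 227), (340, 231), (345, 234), (350, 231), (355, 187), (360, 214), (365, 108), (370, 110), (375, 108), (380, 108), (385, 111), (390, 93), (395, 115)]
```

View pics/w15.png

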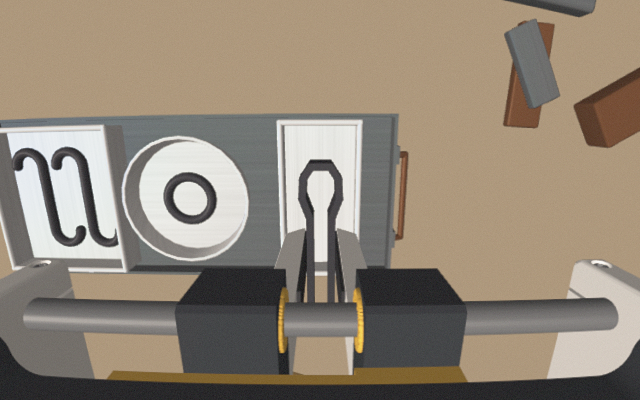

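The strap is held level and centred over the trough (278 to 363, strap at 320). The ring and both hooks lie flat in place. I lower the strap.

In the tool's units: -1 mm is -0.01, 105 mm is 1.05.

```bash
python3 nudge.py '{"increments": [[0,-0.01,0.3,0,0,0],[0,-0.01,0.6,0,0,0],[0,-0.01,0.85,0,0,0],[0,-0.01,0.98,0,0,0],[0,-0.01,1.05,0,0,0]]}'; python3 nudge.py '{"increments": [[0,0,0.01,0,0,0],[0,0,0.02,0,0,0],[0,0,0.03,0,0,0],[0,0,0.04,0,0,0]]}'; python3 nudge.py '{"increments": [[0,0,0.005,0,0,0],[0,0,0.01,0,0,0],[0,0,0.02,0,0,0],[0,0,0.02,0,0,0]]}'
```

```text
clock: 32.15
eef_pos: [575.2, 147.5, 18.8]
eef_rot: [3.142, 0.001, 0.143]
wrist_force: [0.7, 0.1, -1.9]
finger_gap: 15.7
finger_force: 45.0
clock: 32.55
eef_pos: [575.9, 148.4, 16.4]
eef_rot: [-3.142, -0.001, 0.144]
wrist_force: [0.6, -0.4, -1.6]
finger_gap: 15.6
finger_force: 45.0
clock: 32.95
eef_pos: [575.4, 148.3, 13.5]
eef_rot: [-3.142, 0.0, 0.144]
wrist_force: [0.1, -0.6, -1.8]
finger_gap: 15.7
finger_force: 45.0
```

```bash
python3 nudge.py '{"increments": [[0,0,0.01,0,0,0],[0,0,0.02,0,0,0],[0,0,0.03,0,0,0],[0,0,0.032,0,0,0],[0,0,0.032,0,0,0]]}'
```

```text
clock: 33.45
eef_pos: [575.5, 148.3, 10.7]
eef_rot: [-3.142, -0.0, 0.144]
wrist_force: [-1.7, -1.4, 3.0]
finger_gap: 15.5
finger_force: 45.0
```

Contact with the trough floor. I release, retreat straight up and check by measurement.

In the tool's units: -170 mm is -1.7, -130 mm is -1.3.

```bash
python3 nudge.py '{"increments": [[0,0,0,0,0,0],[0,0,0,0,0,0],[0,0,0,0,0,0],[0,0,0,0,0,0],[0,0,0,0,0,0]]}' 26 20; python3 nudge.py '{"increments": [[0,0,-0.2,0,0,0],[0,0,-0.5,0,0,0],[0,0,-0.9,0,0,0],[0,0,-1.3,0,0,0],[0,0,-1.7,0,0,0]]}'; python3 nudge.py '{"increments": [[-0.45,0,0,0,0,0],[-0.9,0,0,0,0,0],[-0.9,0,0,0,0,0],[-0.9,0,0,0,0,0]]}'
python3 - <<'E'
from h import *
c=cam("wrist");p,d=manip.camera("wrist"); im=p[:,:,::-1].copy(); cv2.imwrite("pics/w16.png",im)
i,A,o=c; g=cv2.cvtColor(im,cv2.COLOR_BGR2GRAY)
vv,uu=np.mgrid[0:240,0:640]; n=cv2.undistortPoints(np.float32(np.c_[uu.ravel(),vv.ravel()]).reshape(-1,1,2),i["K"],i["dist"]).reshape(-1,2)
W=o+(np.c_[n,np.ones(len(n))]*d[:240].reshape(-1,1))@A.T; dark=g[:240].ravel()<85
a=0.144; ex=np.array([np.cos(a),np.sin(a)]); ey=np.array([-ex[1],ex[0]])
for nm,C,hw in(("pan",(540.5,389),(62,54)),("dish",(558,268.3),(38,38)),("trough",(575.5,148),(63,28))):
    L=np.c_[(W[:,:2]-C)@ex,(W[:,:2]-C)@ey]; k=dark&(abs(L)<hw).all(1)&(W[:,2]<60)
    print(nm,k.sum(),"x",L[k,0].min().round(),L[k,0].max().round(),"y",L[k,1].min().round(),L[k,1].max().round(),"z pct",np.percentile(W[k,2],[5,50,95,99]).round(1))
c=cam("top"); p,d=manip.camera("top"); im=p[:,:,::-1].copy(); cv2.imwrite("pics/top1.png",im); parts(im,c,4.5,75,50,box=(322,150,520,245))
E
```

```text
clock: 33.95
eef_pos: [575.5, 148.3, 10.4]
eef_rot: [-3.142, 0.0, 0.144]
wrist_force: [-0.2, -0.3, -0.3]
finger_gap: 26.0
finger_force: 0.0
clock: 34.45
eef_pos: [575.2, 148.2, 182.1]
eef_rot: [3.142, 0.0, 0.144]
wrist_force: [-0.3, -0.1, 0.2]
finger_gap: 26.2
finger_force: 0.0
clock: 34.85
eef_pos: [486.4, 135.5, 181.2]
eef_rot: [-3.142, -0.001, 0.144]
wrist_force: [0.2, 0.1, -0.7]
finger_gap: 26.1
finger_force: 0.0
pan 1788 x -49.0 48.0 y -47.0 51.0 z pct [10.7 13.7 15.6 16.3]
dish 797 x -25.0 23.0 y -25.0 21.0 z pct [12.4 14.3 15.7 16.2]
trough 482 x -50.0 48.0 y -10.0 11.0 z pct [18.3 23.7 25.  25.6]
[437 159  18  19 126] cen [ 589.4 -338.9] rect [ 590.2 -337.5] 48 43 yaw 0.047 near 0.031
[476 171  26  37 193] cen [ 541.3 -459.5] rect [ 537.1 -462.9] 65 81 yaw -0.07 near 0.033
[449 199  13  43 164] cen [ 463.7 -358.1] rect [ 454.8 -356.8] 31 109 yaw -0.15 near -0.299
```

```bash
python3 -c "
from cell import manip
print(manip.sign_off())"
```

```text
the job is handed in; nothing more can be done
None
```

The job is handed in at about 35 s: both S-hooks are in the wide pan, the ring is in the dish and the strap is lengthwise in the trough, each measured flat on its floor, and the unfinished pieces are where they lay.

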